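Load the bench scale with its check weights and release it

ROBOT

A 7-joint arm with a two-finger parallel gripper is mounted at the origin on the work surface. World frame = base frame: x ahead of the robot, y to its left, z up, the work surface at z = 0. Lengths are in m, angles in rad, forces in N, time in s.
With the tool pointing down it reaches from about 0.4 to 0.85 m from the base axis. Payload 6.9 kg.
Tool frame: the origin (TCP) lies at the centre of the arm's flange, where the gripper is bolted on; the fingertips stand 173 mm ahead of it and the grasp point (between the pads) lies 155 mm ahead of it; z points along the fingers, y is the line along which they close (so a half turn about z gives the same grasp; the last joint's range is limited). The gripper opens to 85 mm and grips with 20 to 120 N. Pads are 22 mm wide; open, the fingers measure 114 mm over their backs; the gripper's body (76 mm by 85 mm) begins 54 mm behind the grasp point. The pads swing forward as they close: fully open they stand 13 mm farther back than shut.
Start: joints at [1.351, 0.507, -0.238, 1.5, 0.126, 1.149, -0.155], TCP at [0.199, -0.592, 0.405] pointing down, gripper open.
Joint ranges: [-3.08, 3.08], [-0.24, 2.05], [-1.43, 1.35], [0, 2.5], [-1.52, 4.66], [0.17, 1.96], [-2.89, 2.89]. Speed limits (rad/s): [2.39, 2.39, 3.14, 3.14, 3.14, 3.14, 3.14].

INTERFACE

Orientations are given as a rotation vector (axis times angle).
In Python, from cell import manip gives the robot as it stands.
- The arm moves only by the tool jog_arm, never from a script. Its argument "plan" is a list that holds one entry, the list of rows, each a list of 5 numbers: the shift along the tool's x, y, z in mm, then the turn about the tool's z in rad, then the closure, from 0 (fully open) to 1 (shut). In form: [[[dx, dy, dz, twist, jaw], ...]]. A call has 1 to 12 rows; each row is the pose to reach, as a shift and turn from the pose commanded when the call began, along the tool's axes at that moment; what a row does not reach only later rows make up. A row lasts 1/8 s, in which the tool goes at most 62.5 mm and 10.7 degrees, less where a joint would pass 70% of its speed; a pose out of reach is approached as far as the arm can. A call with a gripper value outside its range is refused whole. The fingers move at their own pace and stop on an object; "force" is the grip in N (left out, the last holds). Time passes only in rows, so rows that repeat a pose let the fingers close. It gives the time, the measured TCP pose, the force, the opening and the grip force at its end, in the units of the state.
- manip.observe(): the state, without advancing time (a new reading comes with each control period).
- manip.capture(name): name is "scene" or "side" or "wrist"; returns a dict with "pixels" (480x640x3 uint8, red, green, blue), "z_map" (480x640 float32, m along the optical axis (not along the pixel's ray), 0 where there is no reading), "mtx" (3x3 intrinsics, pixels), "distortion" ([k1, k2, p1, p2, k3] as OpenCV has them; the pictures are not rectified), "extrinsics" (4x4, takes a point from world to camera coordinates); the wrist camera has in their place "mount" (4x4, takes a point from camera to tool coordinates, whose origin is the TCP and whose axes are the flange's). Camera axes: x right, y down, z forward; pixel columns grow to the right and rows downward; lengths in m; the calibration is good to about 2 mm. A picture is of the moment at which its call begins: read the wrist's pose just before it.
- manip.hand_in(): hands the job in; it is judged then, once.
The state is a dict: "t": time; "q": joint angles; "joint_velocities": joint speeds; "effort": joint torques, N m; "tool_pos": TCP position; "orientation": TCP orientation; "ft_force": force on the tool from outside, world axes, zero at the start; "ft_torque": the same for the moment, N m; "finger_gap": opening from 0.0 (shut) to 1.0 (fully open); "gripper_force": force on a finger pad.
Only numpy, scipy, OpenCV 4.12 (cv2) and the standard library are available. Lean on these libraries where they do the work, as an engineer would, in place of code of your own. Each camera call takes 0.05 s, during which the arm holds its last target. There are 200 camera calls.

TASK

Load the bench scale for its check: slide the wide steel disc off the ledge onto the round plate without lifting it, then set the medium disc on it and the small disc on top, all three lying flat in the middle of the plate; set them down, do not drop them. Only when the stack stands complete, swing the scale's lock lever from its lean towards the robot to straight upright and let go. Leave the ring, bin, bottle and screwdriver where they are.

Things in the scene. Friction and masses are not known exactly. Their poses are not given: they have to be found in the camera images.
- scale: bench scale, fixed, standing elsewhere each time: grey housing 170 x 150 x 40 mm under a dark round steel plate, a square dark steel ledge on its +y side, the lever pod (110 x 75 x 40 mm) on its -y side. Origin on the table under the plate centre, z up; x points roughly away from the robot, within 17 degrees; y runs along lever - plate - ledge (ledge at +y)
- plate (a point): centre of the top face of the scale's round plate, 60 mm above the table; plate diameter 140 mm; same axes as the scale
- ledge (a point): centre of the top face of the ledge (150 x 150 mm, flat, no rim), 149 mm from the plate's centre along the scale's +y, 61 mm above the table, so 1 mm higher than the plate; a gap of 4 mm at the narrowest parts ledge and plate
- wide: wide plain steel disc, diameter 100 mm (too wide to grasp), 12 mm thick, 0.5 to 0.9 kg, lying flat on the ledge; origin at the centre of its underside, z up
- medium: medium plain steel disc, diameter 64 mm, 16 mm thick, about 0.4 kg, lying flat on the table to the left (+y) of the scale; origin at the centre of its underside, z up
- small: small plain steel disc, diameter 44 mm, 16 mm thick, about 0.2 kg, lying flat on the table to the left (+y) of the scale, one nearer the robot than the other (either may be the nearer); origin at the centre of its underside, z up
- lock (a joint): angle of the white-knobbed lock lever (rad): 0 leans 40 degrees towards the robot side (scale's -x), 0.7 straight upright, 1.4 leans 40 degrees away (+x). It stays where it is left. It starts between 0 and 0.3
- lock_tip (a point): centre of the lever's round white knob (diameter 26 mm), 80 mm from the hinge on a 10 mm rod. The hinge axis lies along the scale's y, at 118 mm from the plate's centre on the scale's -y side, 62 mm above the table
- spacer: bystander: steel ring, outer diameter 60 mm, hole 34 mm, 14 mm high, loose, beyond the ledge; origin at the centre of its underside
- bin: bystander: open blue plastic bin 130 x 100 x 60 mm, loose, at the right; origin at the centre of its underside
- oil: bystander: white oil bottle with a black cap, diameter 48 mm, 110 mm tall, loose, at the right; origin at the centre of its underside
- driver: bystander: screwdriver 180 mm long, lying loose beyond the scale; origin at its middle, x along the shaft towards the tip
Mind the look-alikes: they are no part of the job. Leave any purple look-alike of the small alone.

How it is judged:
By the outcome, as a careful person would: the job done as asked, in the order asked, and still so for the second after the job is handed in, with the robot touching nothing.
It also fails if it takes over 69 s, if anything falls off the work surface, if the arm or the gripper's body presses on something with over 40 N, if the wrist force passes 120 N, or if a joint passes its speed limit or range.

## Working session

There is one attempt and no reset: what is moved stays moved. The work goes in short steps, Python scripts to look and compute and a tool call to move; the robot and the scene stay as the last step left them, time stands still between calls to the robot, and variables do not carry over. Pictures are saved under pics/ and viewed, at most 10 in all, crops included, and the job is handed in when it is done.

Besides the shell and the picture viewer there is one more tool, called after "Call:" in YAML: its name, and indented under it one key for each argument. jog_arm: Moves the arm, as the interface text tells. Its arguments: {"type":"object","properties":{"plan":{"type":"array"},"force":{"type":"number"}},"required":["plan"]}

```bash
ls; mkdir -p pics
cat > h.py <<'E'
import numpy as np, cv2
from scipy.spatial.transform import Rotation as R
from cell import manip
def cap(n):
    s=manip.observe(); c=manip.capture(n)
    if n=="wrist":
        T=np.eye(4);T[:3,:3]=R.from_rotvec(s["orientation"]).as_matrix();T[:3,3]=s["tool_pos"]
        c["c2w"]=T@np.array(c["mount"])
    else: c["c2w"]=np.linalg.inv(np.array(c["extrinsics"]))
    return c
def cloud(c):
    h,w=c["z_map"].shape
    uv=np.stack(np.meshgrid(np.arange(w),np.arange(h)),-1).reshape(-1,1,2).astype(np.float64)
    n=cv2.undistortPoints(uv,np.array(c["mtx"]),np.array(c["distortion"])).reshape(h,w,2)
    z=c["z_map"][...,None].astype(float)
    P=np.concatenate([n*z,z],-1)@c["c2w"][:3,:3].T+c["c2w"][:3,3]
    P[c["z_map"]==0]=np.nan
    return P
def save(c,n): cv2.imwrite(f"pics/{n}.png",c["pixels"][...,::-1])
E
python3 - <<'E'
from h import *
import pickle
for n in("scene","side"):
    c=cap(n);save(c,n+"0");P=cloud(c);pickle.dump((c,P),open(n+".pkl","wb"))
s=manip.observe();print(s)
E
```

```text
pics
{'t': 0.1, 'q': array([ 1.35151991,  0.50825676, -0.23753201,  1.50102446,  0.12567727,
        1.14892716, -0.15478557]), 'joint_velocities': array([ 4.71705192e-04, -1.84105090e-03, -8.82371191e-04, -3.82952157e-03,
       -1.24891181e-03, -1.20301833e-03, -2.17387460e-05]), 'effort': array([-5.12603583e-03, -6.21841908e+01, -2.19481654e+00, -2.50211030e+01,
        1.25999877e-02,  7.73999520e-03, -3.34085271e-06]), 'tool_pos': array([ 0.19931832, -0.59218182,  0.40391744]), 'orientation': array([-3.09867191e+00, -5.07683918e-01,  4.31427614e-04]), 'ft_force': array([-0.3703169 , -0.48511005, -0.51911818]), 'ft_torque': array([0.06002577, 0.03490304, 0.03888127]), 'gripper_force': 0.0, 'finger_gap': 1.002302453039175}
```

View pics/scene0.png

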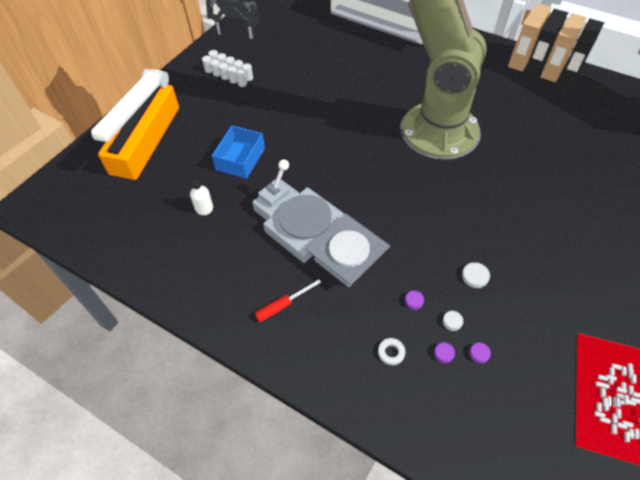

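View pics/side0.png

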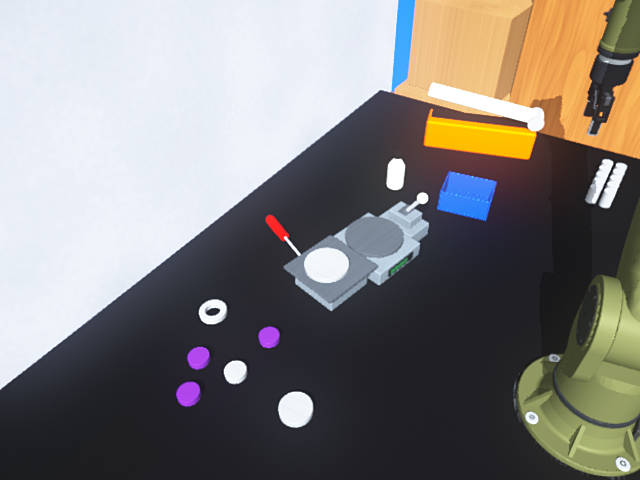

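The scene view shows the plate at (304,217), wide at (349,248), medium at (476,275), small at (453,321), the knob at (284,165) and the ring at (391,351). Purple look-alikes are at (415,300), (445,352) and (480,353). The side view agrees.

```bash
cat > m.py <<'E'
from h import *
import pickle
seeds={"scene":dict(plate=(304,217),wide=(349,248),medium=(476,272),small=(453,319),knob=(284,165),ring=(391,343),p1=(415,299)),
"side":dict(plate=(374,237),wide=(327,265),medium=(296,409),small=(235,371),knob=(422,199),ring=(213,303),p1=(269,336))}
for n in seeds:
    c,P=pickle.load(open(n+".pkl","rb"))
    for k,(u,v) in seeds[n].items():
        z=np.nanmedian(P[v-1:v+2,u-1:u+2,2]); g=c["pixels"].astype(int)
        tol=.012 if k=="knob" else .004
        m=(abs(P[...,2]-z)<tol)&(abs(g-g[v,u]).sum(-1)<(120 if k!="plate" else 45))
        _,l=cv2.connectedComponents(m.astype(np.uint8),connectivity=4)
        Q=P[l==l[v,u]]
        (cx,cy),r=cv2.minEnclosingCircle(Q[:,:2].astype(np.float32))
        print(n,k,len(Q),"z%.4f"%z,"mean",Q.mean(0).round(4),"circ",round(cx,4),round(cy,4),"d%.4f"%(2*r))
E
python3 m.py
```

```text
Still running in the background as job /tmp/bash_jobs.1000/f1700ba5d9c9 (pid 482). You'll get a notice when it ends.
```

```bash
cat /tmp/bash_jobs.1000/f1700ba5d9c9/std*; kill -- -$(cat /tmp/bash_jobs.1000/f1700ba5d9c9/pid)
sed -i 's/        Q=P\[l==l\[v,u\]\]/        Q=P[(l==l[v,u])\&m]\n        if len(Q)<5: print(n,k,z,"few");continue/; s/(cx,cy),r=.*/lo,hi=Q.min(0),Q.max(0);cx,cy=((lo+hi)\/2)[:2];r=(hi-lo)[:2].mean()\/2/' m.py; timeout 60 python3 m.py
```

```text
scene plate 1549 z0.0622 mean [ 0.5339 -0.1578  0.0617] circ 0.531 -0.1596 d0.1371
scene wide 943 z0.0727 mean [ 0.5699 -0.0055  0.0738] circ 0.5691 -0.0059 d0.0984
scene medium 382 z0.0146 mean [0.4427 0.2905 0.0157] circ 0.4421 0.2902 d0.0626
scene small 217 z0.0172 mean [0.5895 0.2903 0.0165] circ 0.5894 0.29 d0.0415
scene knob 62 z0.1378 mean [ 0.4675 -0.261   0.1378] circ 0.4659 -0.2619 d0.0208
scene ring 317 z0.0129 mean [0.7325 0.1993 0.0137] circ 0.7317 0.1993 d0.0592
scene p1 210 z0.0162 mean [0.5854 0.1883 0.0157] circ 0.5844 0.1881 d0.0420
side plate 3112 z0.0580 mean [ 0.5384 -0.0846  0.0597] circ 0.5548 -0.076 d0.2451
side wide 0.07282762980264568 few
side medium 870 z0.0166 mean [0.4392 0.291  0.0166] circ 0.4397 0.2903 d0.0632
side small 312 z0.0177 mean [0.5858 0.2907 0.0166] circ 0.5867 0.2897 d0.0426
side knob 84 z0.1353 mean [ 0.4594 -0.2596  0.1345] circ 0.4605 -0.2619 d0.0217
side ring 329 z0.0135 mean [0.7282 0.2008 0.0137] circ 0.7301 0.1995 d0.0606
side p1 0.015345105294234274 few
```

```bash
cat >> h.py <<'E'
def go(x,y,tipz,head,tip=.169):
    """shift (mm, tool axes) and twist to tool centre x,y, fingertip height, tool-x heading (deg)"""
    s=manip.observe();M=R.from_rotvec(s["orientation"]).as_matrix()
    d=M.T@(np.array([x,y,tipz+tip])-s["tool_pos"])*1000
    h=np.degrees(np.arctan2(M[1,0],M[0,0])); tw=np.radians((h-head+180)%360-180)
    print("t%.2f"%s["t"],"d",d.round(1),"twist",tw.round(3),"tilt",M[2,2].round(4),"pos",s["tool_pos"].round(4),"head",h.round(2),"F",s["ft_force"].round(1),"gap",round(s["finger_gap"],3))
E
timeout 100 python3 - <<'E'
from h import *
import pickle
for n in("scene","side"):
    c,P=pickle.load(open(n+".pkl","rb"))
    near=np.hypot(P[...,0]-.55,P[...,1]+.08)<.26
    m=(P[...,2]>.052)&(P[...,2]<.09)&near&(P[...,1]>-.23)
    m=cv2.morphologyEx(m.astype(np.uint8),cv2.MORPH_OPEN,np.ones((5,5)))
    _,l,st,_=cv2.connectedComponentsWithStats(m);k=1+st[1:,4].argmax()
    Q=P[l==k]
    print(n,cv2.minAreaRect(((Q[:,:2])*1000).astype(np.float32)),np.isnan(Q).sum())
    L=Q[Q[:,1]>-.07];r=cv2.minAreaRect((L[:,:2]*1000).astype(np.float32));print(" ledge-ish",r)
    g=c["pixels"].astype(int)
    pm=((g[...,0]-g[...,1]>60)&(g[...,2]-g[...,1]>60)).astype(np.uint8)
    N,l,st,_=cv2.connectedComponentsWithStats(pm)
    for i in range(1,N):
        if st[i,4]>60: print(" purple",np.nanmean(P[l==i],0).round(3),st[i,4])
    w=(g.min(-1)>150)&(P[...,2]>.066)&(P[...,2]<.08)&(np.hypot(P[...,0]-.57,P[...,1]+.005)<.09)
    Q=P[w];print(" wide",((Q.min(0)+Q.max(0))/2).round(4),(Q.max(0)-Q.min(0)).round(4))
    b=(g[...,2]-g[...,0]>60)&(abs(P[...,2]-.05)<.02)&(P[...,1]<-.15)&(P[...,0]<.6)
    print(" bin",P[b].min(0).round(3),P[b].max(0).round(3)) if b.any() else 0
go(.585,.057,.10,78)
E
```

```text
scene ((546.865966796875, -82.65963745117188), (292.5475769042969, 153.41845703125), 78.06364440917969) 0
 ledge-ish ((562.1228637695312, -11.16644287109375), (146.6283721923828, 153.4752655029297), 78.30289459228516)
 purple [0.586 0.188 0.015] 246
 purple [0.674 0.305 0.016] 284
 purple [0.632 0.374 0.016] 288
 wide [ 0.5671 -0.0066  0.0729] [0.1025 0.102  0.0138]
 bin [ 0.341 -0.523  0.03 ] [ 0.488 -0.399  0.068]
side ((546.0208129882812, -81.82722473144531), (294.01123046875, 152.30426025390625), 77.47808074951172) 0
 ledge-ish ((561.6079711914062, -10.779052734375), (148.4770965576172, 152.40528869628906), 77.68224334716797)
 purple [0.58  0.19  0.014] 353
 purple [0.668 0.307 0.015] 380
 purple [0.627 0.376 0.015] 459
 wide [ 0.5665 -0.0052  0.0716] [0.1003 0.1003 0.0113]
 bin [ 0.34  -0.528  0.03 ] [ 0.485 -0.398  0.066]
t0.10 d [ 572.7 -491.9  135.7] twist -1.037 tilt -1.0 pos [ 0.1993 -0.5922  0.4039] head 18.61 F [-0.4 -0.5 -0.5] gap 1.002
```

```bash
python3 -c "
from h import *
go(.5787,.053,.13,77.8)"
```

```text
t0.10 d [ 565.4 -490.2  105.7] twist -1.033 tilt -1.0 pos [ 0.1993 -0.5922  0.4039] head 18.61 F [-0.4 -0.5 -0.5] gap 1.002
```

Call:
jog_arm:
  plan:
    - [[565, -490, 60, -1.033, 0.3], [565, -490, 60, -1.033, 0.3], [565, -490, 60, -1.033, 0.3], [565, -490, 60, -1.033, 0.3], [565, -490, 60, -1.033, 0.3], [565, -490, 60, -1.033, 0.3], [565, -490, 60, -1.033, 0.3], [565, -490, 60, -1.033, 0.3], [565, -490, 60, -1.033, 0.3], [565, -490, 60, -1.033, 0.3], [565, -490, 100, -1.033, 0.3], [565, -490, 100, -1.033, 0.3]]

```text
t: 1.6
tool_pos: [0.5749, 0.0462, 0.3074]
orientation: [2.445, 1.972, -0.0]
ft_force: [1.5, -0.8, -0.4]
finger_gap: 0.697
gripper_force: 0.0
```

```bash
python3 -c "
from h import *
c=cap('wrist');save(c,'w1')
go(.5787,.053,.075,77.8)"
```

```text
t1.65 d [-1.6  2.7 60.9] twist 0.008 tilt -1.0 pos [0.5764 0.0547 0.3049] head 78.27 F [4.8 7.2 0.1] gap 0.695
```

View pics/w1.png

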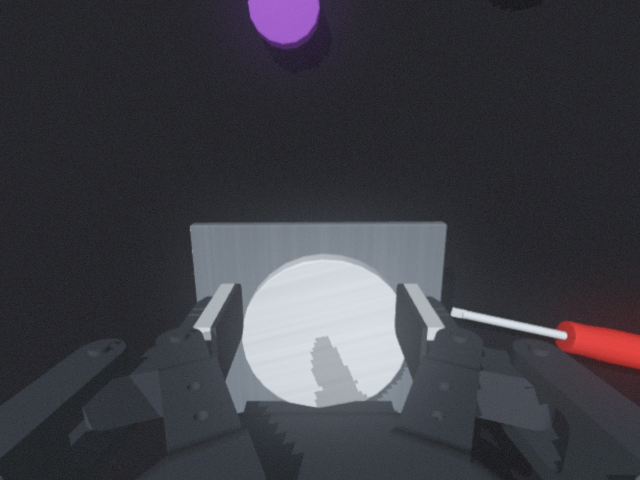

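The wrist view shows the disc centred at about (324,330), between the pads at u≈220 and 420. The ledge is square in the image.

```bash
timeout 60 python3 - <<'E'
from h import *
c=cap('wrist');P=cloud(c);s=manip.observe()
M=R.from_rotvec(s["orientation"]).as_matrix();T=(P-s["tool_pos"])@M
g=c["pixels"].astype(int)
f=(T[...,2]>.12)&(T[...,2]<.19)&(abs(T[...,1])<.07)&(abs(T[...,0])<.03)
for sg in(-1,1):
    Q=T[f&(np.sign(T[...,1])==sg)];print(len(Q),np.percentile(Q,[1,50,99],axis=0).round(4))
w=(g.min(-1)>140)&(P[...,2]>.068)&(P[...,2]<.08)
Q=P[w];print("wide",((Q.min(0)+Q.max(0))/2).round(4),(Q.max(0)-Q.min(0)).round(4))
l=(abs(P[...,2]-.061)<.004);Q=P[l];k=(Q[:,1]>-.08);print(cv2.minAreaRect((Q[k][:,:2]*1000).astype(np.float32)),np.median(Q[:,2]))
go(.5787,.053,.075,77.8)
E
```

```text
4281 [[-0.0063 -0.0532  0.1202]
 [ 0.0114 -0.0303  0.1385]
 [ 0.0175 -0.0279  0.1661]]
4273 [[-0.0062  0.0313  0.1202]
 [ 0.0114  0.0338  0.1383]
 [ 0.0175  0.0567  0.1661]]
wide [5.664e-01 4.000e-04 7.230e-02] [0.0956 0.0874 0.0086]
((566.12939453125, 3.83203125), (116.32441711425781, 149.96141052246094), 78.0798110961914) 0.062066519941335774
t1.70 d [ 1.6  3.7 61.8] twist 0.009 tilt -1.0 pos [0.5749 0.0519 0.3058] head 78.31 F [-1.3 -0.3 -0.5] gap 0.698
```

Call:
jog_arm:
  plan:
    - [[1.5, 3.5, 35, 0.006, 0.3], [1.5, 3.5, 60, 0.006, 0.3], [1.5, 3.5, 66, 0.006, 0.3], [1.5, 3.5, 70, 0.006, 0.3], [1.5, 3.5, 72, 0.006, 0.3], [1.5, 3.5, 73, 0.006, 0.3], [1.5, 3.5, 73, 0.006, 0.3]]

```text
t: 2.58
tool_pos: [0.5779, 0.0454, 0.2357]
orientation: [2.451, 1.965, 0.001]
ft_force: [0.0, 0.1, -0.1]
finger_gap: 0.7
gripper_force: 0.0
```

```bash
python3 -c "
from h import *
go(.5302+.2096*.051,-.1575+.9778*.051,.0645,77.9,.1675)"
```

```text
t2.58 d [-157.4   -2.8    3.6] twist -0.008 tilt -1.0 pos [0.5779 0.0454 0.2357] head 77.45 F [ 0.   0.1 -0.1] gap 0.7
```

Call:
jog_arm:
  plan:
    - [[0, 0, 3, -0.004, 0.3], [-3, 0, 3, -0.008, 0.3], [-9, 0, 3, -0.008, 0.3], [-17, 0, 3, -0.008, 0.3], [-26, -0.5, 3, -0.008, 0.3], [-35, -0.5, 3, -0.008, 0.3], [-44, -1, 3, -0.008, 0.3], [-53, -1, 3, -0.008, 0.3], [-62, -1.5, 3, -0.008, 0.3], [-71, -1.5, 3, -0.008, 0.3], [-78, -2, 3, -0.008, 0.3], [-80, -2, 3, -0.008, 0.3]]

```text
t: 4.08
tool_pos: [0.5584, -0.0327, 0.2323]
orientation: [2.444, 1.974, 0.0]
ft_force: [1.3, 4.8, 0.5]
finger_gap: 0.699
gripper_force: 2.0
```

```bash
cat > w.py <<'E'
from h import *
c=cap('wrist');P=cloud(c)
g=c["pixels"].astype(int)
w=(g.min(-1)>140)&(P[...,2]>.066)&(P[...,2]<.08)
Q=P[w];print("wide wrist",((Q.min(0)+Q.max(0))/2).round(4),(Q.max(0)-Q.min(0)).round(4))
for n in("scene","side"):
    c=cap(n);P=cloud(c);g=c["pixels"].astype(int)
    w=(g.min(-1)>140)&(P[...,2]>.066)&(P[...,2]<.082)&(np.hypot(P[...,0]-.55,P[...,1]+.08)<.2)&(P[...,1]>-.22)
    Q=P[w];print(n,len(Q),((Q.min(0)+Q.max(0))/2).round(4),(Q.max(0)-Q.min(0)).round(4))
go(.5302+.2096*.051,-.1575+.9778*.051,.0645,77.9,.1675)
E
timeout 60 python3 w.py
```

```text
wide wrist [ 0.5585 -0.047   0.073 ] [0.0811 0.0666 0.014 ]
scene 577 [ 0.5584 -0.0749  0.0736] [0.1812 0.2644 0.0152]
side 465 [ 0.546  -0.0718  0.0736] [0.0986 0.1187 0.015 ]
t4.22 d [-77.2  -1.4   0.3] twist 0.0 tilt -1.0 pos [ 0.5584 -0.0324  0.2323] head 77.9 F [-0.1  1.6  0.8] gap 0.698
```

Call:
jog_arm:
  plan:
    - [[-4, 0, 0, 0, 0.3], [-11, 0, 0, 0, 0.3], [-19, -0.5, 0, 0, 0.3], [-27, -0.5, 0, 0, 0.3], [-35, -0.5, 0, 0, 0.3], [-43, -1, 0, 0, 0.3], [-51, -1, 0, 0, 0.3], [-58, -1, 0, 0, 0.3], [-64, -1.4, 0, 0, 0.3], [-68, -1.4, 0, 0, 0.3], [-70, -1.4, 0, 0, 0.3], [-70, -1.4, 0, 0, 0.3]]

```text
t: 5.72
tool_pos: [0.5424, -0.1005, 0.2322]
orientation: [2.443, 1.975, -0.0]
ft_force: [1.1, 2.9, 0.5]
finger_gap: 0.699
gripper_force: 1.5
```

```bash
timeout 60 python3 w.py; python3 -c "
from h import *
c=cap('side');save(c,'s1')
c=cap('wrist');save(c,'w2')"
```

```text
wide wrist [ 0.5422 -0.1149  0.073 ] [0.0814 0.0666 0.014 ]
scene 560 [ 0.5633 -0.0742  0.0739] [0.1546 0.2808 0.0157]
side 435 [ 0.5331 -0.1395  0.0739] [0.1075 0.116  0.0156]
t5.88 d [-7.3  0.   0.2] twist 0.0 tilt -1.0 pos [ 0.5424 -0.1005  0.2322] head 77.91 F [0.2 2.2 1.4] gap 0.697
```

View pics/s1.png

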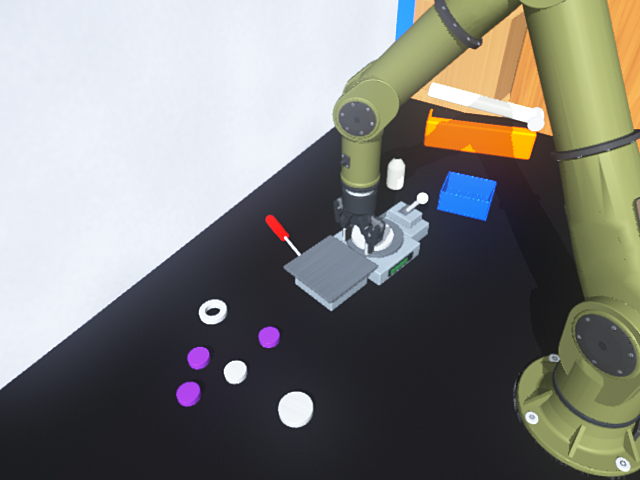

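The side view shows the wide disc on the plate at about (372,236), inside the fingers, and the ledge empty.

Call:
jog_arm:
  plan:
    - [[-2, 0, 0, 0, 0.3], [-4, 0, 0, 0, 0.3], [-6, 0, 0, 0, 0.3], [-7.3, 0, 0, 0, 0.3], [-7.3, 0, 0, 0, 0.3], [-3, 0, 0, 0, 0.3], [8, 0, 0, 0, 0.3], [40, 0, -40, 0, 0.2], [90, 0, -80, 0, 0.1], [150, 0, -80, 0, 0.1], [200, 0, -80, 0, 0.1], [200, 0, -80, 0, 0.1]]

```text
t: 7.48
tool_pos: [0.5839, 0.101, 0.3127]
orientation: [-2.434, -1.983, -0.004]
ft_force: [-0.5, -0.7, 0.3]
finger_gap: 0.896
gripper_force: 0.0
```

```bash
timeout 60 python3 - <<'E'
from h import *
for n in("scene","side"):
    c=cap(n);P=cloud(c);g=c["pixels"].astype(int)
    near=np.hypot(P[...,0]-.53,P[...,1]+.158)<.085
    w=(g.min(-1)>140)&(P[...,2]>.066)&(P[...,2]<.08)&near
    Q=P[w];print(n,"wide",len(Q),((Q.min(0)+Q.max(0))/2).round(4),(Q.max(0)-Q.min(0)).round(4),np.median(Q[:,2]).round(4))
    pl=(P[...,2]>.054)&near
    Q=P[pl]; y=np.array([.2096,.9778]);x=np.array([.9778,-.2096]);p=np.array([.5302,-.1575])
    for nm,mm in(("wide",w),("all",pl)):
        D=P[mm][:,:2]-p;a=D@x;b=D@y;b2=b
        print("  ",nm,"sx",np.percentile(a,[.5,99.5]).round(4),"sy",np.percentile(b,[.5,99.5]).round(4))
go(.441,.2904,.06,77.9)
E
```

```text
scene wide 963 [ 0.5306 -0.1572  0.0729] [0.1014 0.0994 0.0136] 0.0733
   wide sx [-0.0477  0.0494] sy [-0.0471  0.0496]
   all sx [-0.0654  0.0697] sy [-0.0678  0.081 ]
side wide 991 [ 0.528  -0.1569  0.0719] [0.1009 0.105  0.0115] 0.0716
   wide sx [-0.0519  0.0471] sy [-0.0476  0.0511]
   all sx [-0.0696  0.0673] sy [-0.0697  0.081 ]
t7.58 d [ 160.6 -180.3   82.8] twist 0.002 tilt -1.0 pos [0.584  0.0959 0.3119] head 78.01 F [-0.2 -0.5 -0. ] gap 0.901
```

Call:
jog_arm:
  plan:
    - [[60, -60, 0, 0, 0.0], [110, -120, 30, 0, 0.0], [160, -180, 60, 0, 0.0], [160, -180, 80, 0, 0.0], [160, -180, 80, 0, 0.0], [160, -180, 80, 0, 0.0], [160, -180, 80, 0, 0.0]]

```text
t: 8.45
tool_pos: [0.4434, 0.2876, 0.2327]
orientation: [2.445, 1.97, 0.001]
ft_force: [1.1, -0.4, -0.1]
finger_gap: 0.999
gripper_force: 0.0
```

```bash
cat > d.py <<'E'
from h import *
import sys
x,y,tz,tip=map(float,sys.argv[1:5])
c=cap('wrist');P=cloud(c);g=c["pixels"].astype(int);s=manip.observe()
w=(g.min(-1)>130)&(P[...,2]>.011)&(P[...,2]<.021)&(np.hypot(P[...,0]-x,P[...,1]-y)<.06)
Q=P[w];print(len(Q),"bbox",((Q.min(0)+Q.max(0))/2).round(4),(Q.max(0)-Q.min(0)).round(4))
M=R.from_rotvec(s["orientation"]).as_matrix();T=(P-s["tool_pos"])@M
f=(T[...,2]>.10)&(T[...,2]<.19)&(abs(T[...,1])<.07)&(abs(T[...,0])<.03)&~w
Q=T[f]
if len(Q): print("tip",np.percentile(Q,[1,99],axis=0).round(4))
go(x,y,tz,77.9,tip)
save(c,'d%d'%(s["t"]*100))
E
timeout 60 python3 d.py .441 .2904 .003 .167
```

```text
11395 bbox [0.4415 0.2903 0.0153] [0.0634 0.0635 0.0085]
tip [[-0.0104 -0.0685  0.1003]
 [ 0.0143  0.069   0.1558]]
t8.50 d [ 2.1 -3.  62.8] twist -0.003 tilt -1.0 pos [0.4434 0.2877 0.2328] head 77.7 F [-0.   0.1 -0.6] gap 0.998
```

Call:
jog_arm:
  plan:
    - [[2, -2.6, 30, 0, 0], [2, -2.6, 55, 0, 0], [2, -2.6, 63, 0, 0], [2, -2.6, 63, 0, 0], [2, -2.6, 63, 0, 0.3], [2, -2.6, 63, 0, 0.4], [2, -2.6, 63, 0, 0.5], [2, -2.6, 63, 0, 0.5], [2, -2.6, 63, 0, 0.5]]
  force: 50

```text
t: 9.62
tool_pos: [0.4402, 0.292, 0.1707]
orientation: [2.443, 1.974, 0.004]
ft_force: [-1.4, -1.6, 8.0]
finger_gap: 0.732
gripper_force: 53.0
```

Call:
jog_arm:
  plan:
    - [[0, 0, 0, 0, 0.15], [0, 0, -2.5, 0, 0.15], [0, 0, -2.5, 0, 0.15], [0, 0, -2.5, 0, 0.4], [0, 0, -2.5, 0, 0.5], [0, 0, -2.5, 0, 0.5], [0, 0, -2.5, 0, 0.5]]
  force: 50

```text
t: 10.5
tool_pos: [0.4397, 0.2919, 0.1724]
orientation: [2.443, 1.975, 0.001]
ft_force: [-1.2, -1.0, 9.3]
finger_gap: 0.724
gripper_force: 52.3
```

```bash
timeout 60 python3 d.py .5295 -.157 .0765 .170
```

```text
Traceback (most recent call last):
  File "d.py", line 6, in <module>
    Q=P[w];print(len(Q),"bbox",((Q.min(0)+Q.max(0))/2).round(4),(Q.max(0)-Q.min(0)).round(4))
                                 ~~~~~^^^
ValueError: zero-size array to reduction operation minimum which has no identity
```

```bash
timeout 60 python3 - <<'E'
from h import *
c=cap('wrist');save(c,'w3')
go(.5295,-.157,.0725,77.9,.1724)
E
```

```text
t10.60 d [-420.2  181.8  -72.4] twist 0.0 tilt -1.0 pos [0.4397 0.2919 0.1724] head 77.91 F [-0.7 -1.4  9.2] gap 0.723
```

View pics/w3.png

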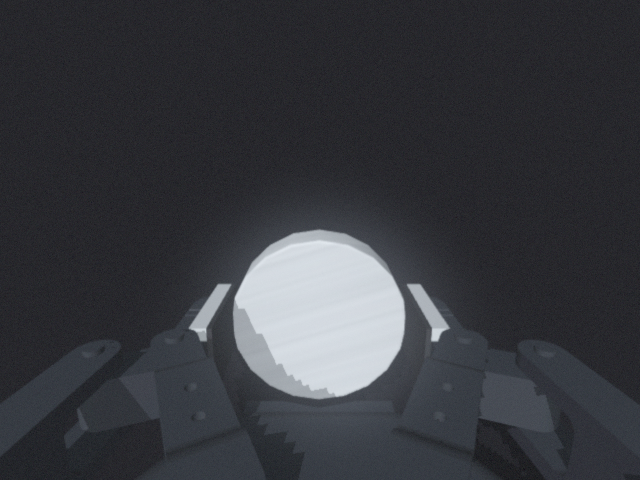

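The wrist view shows the medium disc squarely between the pads, centred at (319,315).

Call:
jog_arm:
  plan:
    - [[0, 0, -30, 0, 0.5], [0, 0, -70, 0, 0.5], [-40, 17, -105, 0, 0.5], [-90, 39, -110, 0, 0.5], [-145, 63, -110, 0, 0.5], [-200, 87, -110, 0, 0.5], [-255, 110, -110, 0, 0.5], [-310, 134, -110, 0, 0.5], [-360, 156, -110, 0, 0.5], [-400, 173, -110, 0, 0.5], [-420, 181.8, -100, 0, 0.5], [-420, 181.8, -92, 0, 0.5]]

```text
t: 12.1
tool_pos: [0.5291, -0.1582, 0.2624]
orientation: [-2.445, -1.971, 0.002]
ft_force: [-0.3, 0.7, -3.7]
finger_gap: 0.724
gripper_force: 57.3
```

```bash
timeout 60 python3 - <<'E'
from h import *
c=cap('wrist')
c=cap('wrist');P=cloud(c);g=c["pixels"].astype(int);s=manip.observe()
M=R.from_rotvec(s["orientation"]).as_matrix();T=(P-s["tool_pos"])@M
w=(g.min(-1)>130)&(abs(T[...,2]-.155)<.012)&(np.hypot(T[...,0],T[...,1])<.045)
Q=T[w];print(len(Q),"medium in tool",((Q.min(0)+Q.max(0))/2).round(4),(Q.max(0)-Q.min(0)).round(4),np.median(Q,0).round(4))
go(.5295,-.157,.0725,77.9,.1724)
E
```

```text
22993 medium in tool [-0.002   0.0009  0.155 ] [0.0638 0.0815 0.024 ] [0.0018 0.0006 0.1563]
t12.20 d [-1.5  1.  17.4] twist 0.002 tilt -1.0 pos [ 0.5289 -0.1553  0.2623] head 78.01 F [-0.7  0.9 -2.4] gap 0.723
```

Call:
jog_arm:
  plan:
    - [[-1.5, 0.5, 10, 0, 0.5], [-1.5, 0.5, 14, 0, 0.5], [-1.5, 0.5, 16, 0, 0.5], [-1.5, 0.5, 17, 0, 0.5], [-1.5, 0.5, 17.5, 0, 0.5], [-1.5, 0.5, 17.5, 0, 0.5]]

```text
t: 12.95
tool_pos: [0.5297, -0.1585, 0.2464]
orientation: [2.443, 1.975, 0.0]
ft_force: [-0.1, -1.0, -1.5]
finger_gap: 0.723
gripper_force: 57.3
```

Call:
jog_arm:
  plan:
    - [[0, 0, 0.5, 0, 0.5], [0, 0, 1, 0, 0.5], [0, 0, 1, 0, 0.5]]

```text
t: 13.32
tool_pos: [0.5296, -0.1585, 0.2452]
orientation: [-2.443, -1.975, 0.0]
ft_force: [-0.1, 1.9, -4.0]
finger_gap: 0.721
gripper_force: 57.3
```

Call:
jog_arm:
  plan:
    - [[0, 0, 0.5, 0, 0.5], [0, 0, 1, 0, 0.5], [0, 0, 1.3, 0, 0.5], [0, 0, 1.3, 0, 0.5]]

```text
t: 13.82
tool_pos: [0.5297, -0.1584, 0.2446]
orientation: [2.443, 1.975, -0.0]
ft_force: [-1.9, 0.9, 6.0]
finger_gap: 0.726
gripper_force: 58.1
```

Contact (+6 N). Release, lift, and go to the small disc.

Call:
jog_arm:
  plan:
    - [[0, 0, 0, 0, 0.2], [0, 0, 0, 0, 0.05], [0, 0, 0, 0, 0.05], [0, 0, -20, 0, 0], [0, 0, -60, 0, 0], [60, 0, -80, 0, 0], [120, 0, -80, 0, 0.1], [180, 0, -80, 0, 0.2], [240, 0, -80, 0, 0.2], [300, 0, -80, 0, 0.2], [360, 0, -80, 0, 0.2], [400, 0, -80, 0, 0.2]]

```text
t: 15.32
tool_pos: [0.6132, 0.2362, 0.3239]
orientation: [-2.439, -1.978, -0.001]
ft_force: [0.6, -0.8, 0.1]
finger_gap: 0.795
gripper_force: 0.0
```

```bash
cat > st.py <<'E'
from h import *
p=np.array([.5302,-.1575]);y=np.array([.2096,.9778]);x=np.array([.9778,-.2096])
for n in("scene","side"):
    c=cap(n);P=cloud(c);g=c["pixels"].astype(int)
    near=np.hypot(P[...,0]-.53,P[...,1]+.158)<.08
    for nm,lo,hi in(("wide",.066,.077),("med",.0825,.095),("small",.099,.112)):
        w=(g.min(-1)>120)&(P[...,2]>lo)&(P[...,2]<hi)&near
        if w.sum()<30: continue
        Q=P[w];D=Q[:,:2]-p;a=np.percentile(D@x,[.5,99.5]);b=np.percentile(D@y,[.5,99.5])
        print(n,nm,w.sum(),"sx %.4f sy %.4f"%(a.mean(),b.mean()),"size",np.ptp(a).round(4),np.ptp(b).round(4),"z",np.percentile(Q[:,2],[10,50,90]).round(4))
    if n=="scene": cv2.imwrite("pics/st%d.png"%(manip.observe()["t"]*10),cv2.resize(c["pixels"][120:320,180:440,::-1],None,fx=3,fy=3))
E
timeout 60 python3 st.py; python3 -c "
from h import *
go(.588,.2902,.06,77.9)"
```

```text
scene wide 527 sx 0.0017 sy -0.0018 size 0.1029 0.1054 z [0.0695 0.073  0.0755]
scene med 409 sx 0.0010 sy -0.0020 size 0.061 0.0626 z [0.0861 0.0892 0.0919]
side wide 526 sx -0.0024 sy 0.0022 size 0.0996 0.0998 z [0.069  0.0715 0.0741]
side med 426 sx -0.0023 sy -0.0017 size 0.0645 0.0633 z [0.085  0.0874 0.0895]
t15.43 d [ 44.9 -34.2  95.1] twist 0.007 tilt -1.0 pos [0.6124 0.2388 0.3238] head 78.32 F [0.5 1.3 0.1] gap 0.797
```

Call:
jog_arm:
  plan:
    - [[45, -34, 50, 0.004, 0.2], [45, -34, 90, 0.004, 0.2], [45, -34, 95, 0.004, 0.2], [45, -34, 95, 0.004, 0.2], [45, -34, 95, 0.004, 0.2]]

```text
t: 16.05
tool_pos: [0.5909, 0.2829, 0.231]
orientation: [2.448, 1.967, 0.005]
ft_force: [0.1, 0.6, -0.6]
finger_gap: 0.799
gripper_force: 0.0
```

```bash
timeout 60 python3 d.py .588 .2902 .003 .1715
```

```text
5563 bbox [0.588  0.2903 0.0152] [0.0432 0.0434 0.0084]
tip [[-0.0105 -0.0641  0.1003]
 [ 0.0174  0.0656  0.1606]]
t16.10 d [ 6.3 -4.4 56.5] twist -0.006 tilt -1.0 pos [0.5907 0.2831 0.231 ] head 77.57 F [-0.5  0.2 -0.3] gap 0.8
```

Call:
jog_arm:
  plan:
    - [[6, -4, 25, -0.003, 0.2], [6, -4, 48, -0.003, 0.2], [6, -4, 56.5, -0.003, 0.2], [6, -4, 56.5, -0.003, 0.2], [6, -4, 56.5, -0.003, 0.2], [6, -4, 56.5, -0.003, 0.4], [6, -4, 56.5, -0.003, 0.55], [6, -4, 56.5, -0.003, 0.7], [6, -4, 56.5, -0.003, 0.7], [6, -4, 56.5, -0.003, 0.7]]
  force: 40

```text
t: 17.35
tool_pos: [0.5873, 0.2906, 0.1735]
orientation: [2.444, 1.973, 0.002]
ft_force: [-0.4, -0.7, 6.1]
finger_gap: 0.496
gripper_force: 40.2
```

```bash
timeout 60 python3 - <<'E'
from h import *
c=cap('wrist');P=cloud(c);g=c["pixels"].astype(int);s=manip.observe()
M=R.from_rotvec(s["orientation"]).as_matrix();T=(P-s["tool_pos"])@M
w=(g.min(-1)>130)&(abs(P[...,2]-.016)<.003)&(np.hypot(T[...,0],T[...,1])<.035)
Q=T[w];print(len(Q),"small in tool",((Q.min(0)+Q.max(0))/2).round(4),(Q.max(0)-Q.min(0)).round(4),np.median(Q,0).round(4))
save(c,"w4")
go(.5297,-.159,.088,77.9,float(s["tool_pos"][2]))
E
```

```text
10504 small in tool [-0.0003  0.0007  0.1575] [0.0443 0.061  0.006 ] [0.0018 0.0008 0.1565]
t17.40 d [-451.6   38.5  -88.3] twist -0.001 tilt -1.0 pos [0.5873 0.2906 0.1735] head 77.84 F [-1.4 -0.7  5.5] gap 0.494
```

View pics/w4.png

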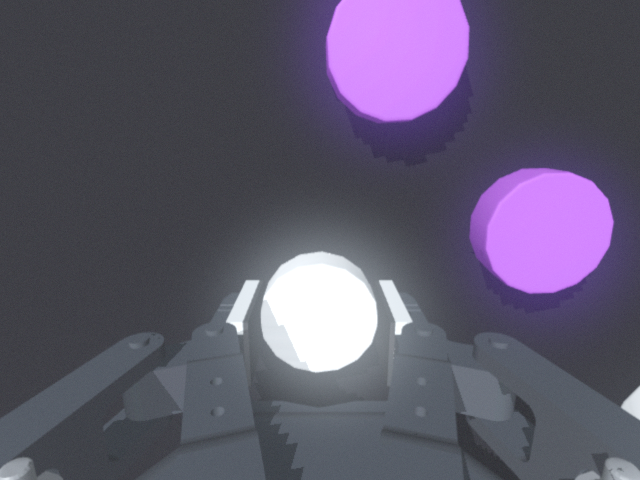

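The white small disc sits between the pads at (320,312), and the purple ones are clear of the fingers.

Call:
jog_arm:
  plan:
    - [[0, 0, -30, 0, 0.7], [0, 0, -75, 0, 0.7], [-35, 3, -120, 0, 0.7], [-90, 8, -125, 0, 0.7], [-150, 13, -125, 0, 0.7], [-210, 18, -125, 0, 0.7], [-270, 23, -125, 0, 0.7], [-330, 28, -125, 0, 0.7], [-385, 33, -125, 0, 0.7], [-430, 37, -120, 0, 0.7], [-452, 38.5, -112, 0, 0.7], [-452, 38.5, -106, 0, 0.7]]

```text
t: 18.9
tool_pos: [0.529, -0.1608, 0.2777]
orientation: [-2.446, -1.97, 0.001]
ft_force: [-0.1, 1.0, -1.8]
finger_gap: 0.492
gripper_force: 41.4
```

Call:
jog_arm:
  plan:
    - [[0, 0, 0, 0, 0.7], [0, 0, 6, 0, 0.7], [0, 0, 11, 0, 0.7], [0, 0, 13, 0, 0.7], [0, 0, 14, 0, 0.7], [0, 0, 14, 0, 0.7], [0, 0, 14, 0, 0.7]]

```text
t: 19.77
tool_pos: [0.5296, -0.1595, 0.2646]
orientation: [2.444, 1.974, 0.0]
ft_force: [-1.4, -0.7, -1.0]
finger_gap: 0.496
gripper_force: 41.4
```

```bash
python3 -c "
from h import *
go(.5297,-.159,.088,77.9,.1735)"
```

```text
t19.77 d [0.5 0.  3.1] twist -0.001 tilt -1.0 pos [ 0.5296 -0.1595  0.2646] head 77.85 F [-1.4 -0.7 -1. ] gap 0.496
```

Call:
jog_arm:
  plan:
    - [[0.5, 0, 1, 0, 0.7], [0.5, 0, 2, 0, 0.7], [0.5, 0, 2.5, 0, 0.7], [0.5, 0, 3, 0, 0.7], [0.5, 0, 3, 0, 0.7]]

```text
t: 20.4
tool_pos: [0.5296, -0.159, 0.2615]
orientation: [2.444, 1.974, -0.0]
ft_force: [-0.6, -0.3, 0.2]
finger_gap: 0.5
gripper_force: 41.5
```

Call:
jog_arm:
  plan:
    - [[0, 0, 0.4, 0, 0.7], [0, 0, 0.8, 0, 0.7], [0, 0, 0.8, 0, 0.7]]

```text
t: 20.78
tool_pos: [0.5296, -0.1589, 0.2614]
orientation: [2.444, 1.973, -0.0]
ft_force: [-3.1, 0.0, 7.5]
finger_gap: 0.496
gripper_force: 42.3
```

Call:
jog_arm:
  plan:
    - [[0, 0, 0, 0, 0.4], [0, 0, 0, 0, 0.2], [0, 0, 0, 0, 0.2], [0, 0, -15, 0, 0.2], [0, 0, -50, 0, 0.2], [50, 0, -80, 0, 0.3], [110, 0, -80, 0, 0.3], [160, 0, -80, 0, 0.3], [160, 0, -80, 0, 0.3]]

```text
t: 21.9
tool_pos: [0.5636, 0.0028, 0.3423]
orientation: [-2.436, -1.983, -0.006]
ft_force: [-0.3, -1.3, -0.0]
finger_gap: 0.695
gripper_force: 0.0
```

```bash
cat > kn.py <<'E'
from h import *
p=np.array([.5302,-.1575]);y=np.array([.2096,.9778]);x=np.array([.9778,-.2096])
for n in("scene","side"):
    c=cap(n);P=cloud(c);g=c["pixels"].astype(int)
    D=P[...,:2]-p;a=D@x;b=D@y
    w=(g.min(-1)>110)&(P[...,2]>.112)&(P[...,2]<.165)&(abs(b+.118)<.03)&(abs(a)<.1)
    if w.sum()<5: print(n,"none");continue
    Q=P[w];C=c["c2w"][:3,3];m=Q.mean(0);
    # sphere centre: least squares with r=13 mm
    from scipy.optimize import least_squares
    r=least_squares(lambda q:np.linalg.norm(Q-q,axis=1)-.013,m+.01*(m-C)/np.linalg.norm(m-C),loss="soft_l1",f_scale=.002).x
    d=r[:2]-p;sx=d@x;print(n,w.sum(),"sx %.4f sy %.4f z %.4f"%(sx,d@y,r[2]),"lean from vertical rad %.3f"%np.arctan2(sx,r[2]-.062),"R %.4f"%np.hypot(sx,r[2]-.062))
E
timeout 60 python3 st.py; timeout 60 python3 kn.py; python3 -c "
from h import *
go(.5302-.2096*.118-.035*.9778,-.1575-.9778*.118+.035*.2096,.17,77.9,.171)"
```

```text
scene wide 514 sx 0.0001 sy 0.0047 size 0.0992 0.1044 z [0.0694 0.0729 0.0756]
scene med 200 sx 0.0004 sy -0.0034 size 0.0612 0.0635 z [0.0853 0.0893 0.0922]
scene small 199 sx 0.0000 sy -0.0016 size 0.0429 0.0425 z [0.1018 0.1048 0.1078]
side wide 519 sx -0.0021 sy 0.0018 size 0.1008 0.0983 z [0.0686 0.0715 0.0739]
side med 226 sx -0.0029 sy -0.0006 size 0.0634 0.0626 z [0.0845 0.0876 0.0913]
side small 207 sx -0.0026 sy -0.0017 size 0.0454 0.0436 z [0.1012 0.1034 0.1053]
scene 94 sx -0.0417 sy -0.1196 z 0.1293 lean from vertical rad -0.555 R 0.0792
side 99 sx -0.0439 sy -0.1197 z 0.1279 lean from vertical rad -0.587 R 0.0792
t22.10 d [-2.751e+02 -3.440e+01  1.000e-01] twist -0.003 tilt -1.0 pos [ 0.5632 -0.004   0.3408] head 77.75 F [-0.3 -0.8  0.5] gap 0.702
```

```bash
ls pics; mv pics/st2*.png pics/stack.png
```

```text
d1610.png
d850.png
s1.png
scene0.png
side0.png
st153.png
st219.png
w1.png
w2.png
w3.png
w4.png
```

View pics/stack.png

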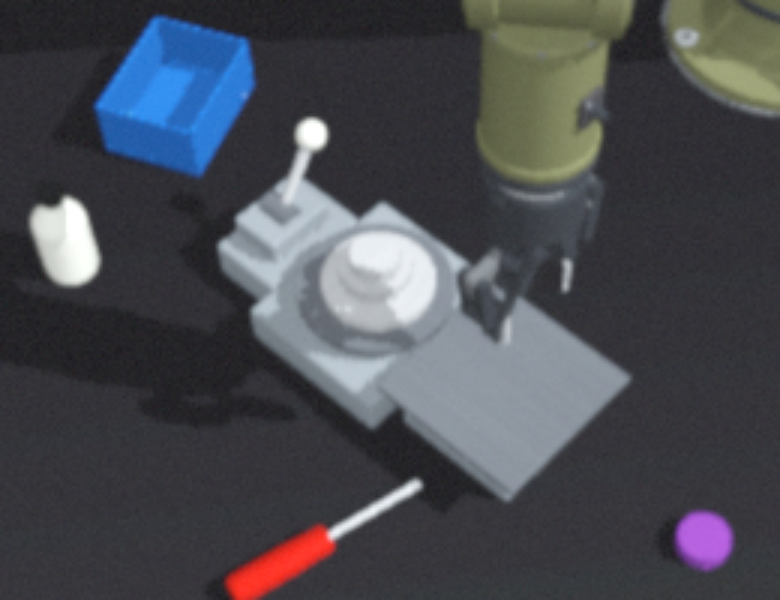

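The stack stands neatly concentric at about (375,275) in the crop, with the knob at (311,133), and the bystanders have not moved. Now the lever.

Call:
jog_arm:
  plan:
    - [[-55, -8, 0, 0, 0.3], [-110, -17, 0, 0, 0.3], [-170, -26, 0, 0, 0.3], [-225, -35, 0, 0, 0.3], [-265, -41, 0, 0, 0.3], [-276.5, -42.5, 0, 0, 0.3], [-276.5, -42.5, 0, 0, 0.3], [-276.5, -42.5, 0, 0, 0.3]]

```text
t: 23.1
tool_pos: [0.4641, -0.2627, 0.3408]
orientation: [-2.442, -1.976, -0.001]
ft_force: [0.4, 0.5, -0.4]
finger_gap: 0.701
gripper_force: 0.0
```

```bash
cat > kw.py <<'E'
from h import *
import sys
from scipy.optimize import least_squares
c=cap('wrist');P=cloud(c);g=c["pixels"].astype(int)
p=np.array([.5302,-.1575]);y=np.array([.2096,.9778]);x=np.array([.9778,-.2096])
D=P[...,:2]-p;a=D@x;b=D@y
w=(g.min(-1)>130)&(P[...,2]>.115)&(P[...,2]<.165)&(abs(b+.118)<.025)&(abs(a+.02)<.05)
Q=P[w];print(len(Q))
if len(Q)>20:
    r=least_squares(lambda q:np.linalg.norm(Q-q,axis=1)-.013,Q.mean(0)-[0,0,.008],loss="soft_l1",f_scale=.002).x
    d=r[:2]-p;print("knob sx %.4f sy %.4f z %.4f"%(d@x,d@y,r[2]))
sx=float(sys.argv[1]);q=p+sx*x-.119*y
go(q[0],q[1],float(sys.argv[2]),77.9,.170)
E
timeout 60 python3 kw.py -.043 .118
```

```text
2131
knob sx -0.0415 sy -0.1192 z 0.1297
t23.15 d [-2.5 -0.4 52.8] twist 0.001 tilt -1.0 pos [ 0.4641 -0.2625  0.3408] head 77.98 F [-0.3  0.6 -0.7] gap 0.704
```

Call:
jog_arm:
  plan:
    - [[-2, 1, 25, 0, 0.3], [-2, 1, 45, 0, 0.3], [-2, 1, 53, 0, 0.3], [-2, 1, 53, 0, 0.3], [-2, 1, 53, 0, 0.5], [-2, 1, 53, 0, 0.55], [-2, 1, 53, 0, 0.55], [-2, 1, 53, 0, 0.55]]
  force: 20

```text
t: 24.15
tool_pos: [0.4641, -0.2662, 0.2878]
orientation: [2.444, 1.973, 0.0]
ft_force: [0.2, -0.2, 0.9]
finger_gap: 0.45
gripper_force: 0.0
```

```bash
timeout 60 python3 kw.py 0 .131
```

```text
5522
knob sx -0.0414 sy -0.1183 z 0.1300
t24.20 d [  1.2  41.9 -13.2] twist -0.001 tilt -1.0 pos [ 0.4641 -0.2662  0.2878] head 77.84 F [-0.1  0.3  0.1] gap 0.448
```

Call:
jog_arm:
  plan:
    - [[0, 3, -1, 0, 0.58], [0, 8, -4, 0, 0.58], [0.5, 14, -7, 0, 0.58], [0.5, 20, -9, 0, 0.58], [0.5, 26, -11, 0, 0.58], [1, 32, -12, 0, 0.58], [1, 37, -13, 0, 0.58], [1, 40, -13, 0, 0.58], [1, 42, -13, 0, 0.58], [1, 42, -13, 0, 0.7], [1, 42, -13, 0, 0.8], [1, 42, -13, 0, 0.8]]

```text
t: 25.7
tool_pos: [0.5054, -0.274, 0.3007]
orientation: [2.444, 1.974, 0.0]
ft_force: [-0.1, -0.3, 1.0]
finger_gap: 0.29
gripper_force: 19.6
```

```bash
timeout 60 python3 kw.py 0 .131;timeout 60 python3 kn.py
```

```text
5167
knob sx 0.0008 sy -0.1179 z 0.1430
t25.75 d [ 0.1 -0.2 -0.3] twist -0.001 tilt -1.0 pos [ 0.5054 -0.274   0.3007] head 77.85 F [ 0.6 -0.1  1.2] gap 0.292
scene 129 sx -0.0007 sy -0.1149 z 0.1430 lean from vertical rad -0.008 R 0.0810
side 170 sx -0.0016 sy -0.1157 z 0.1409 lean from vertical rad -0.020 R 0.0789
```

Upright. Release, rise and retreat.

Call:
jog_arm:
  plan:
    - [[0, 0, 0, 0, 0.6], [0, 0, 0, 0, 0.4], [0, 0, 0, 0, 0.3], [0, 0, 0, 0, 0.3], [0, 0, -20, 0, 0.3], [0, 0, -50, 0, 0.3], [0, 0, -90, 0, 0.3], [-20, -30, -100, 0, 0.3], [-60, -60, -100, 0, 0.3], [-100, -90, -100, 0, 0.3], [-100, -90, -100, 0, 0.3], [-100, -90, -100, 0, 0.3]]

```text
t: 27.35
tool_pos: [0.3965, -0.3526, 0.4008]
orientation: [2.444, 1.973, 0.001]
ft_force: [0.2, 0.1, -0.1]
finger_gap: 0.703
gripper_force: 0.0
```

```bash
timeout 60 python3 kn.py; timeout 60 python3 st.py; mv pics/st27*.png pics/fin.png; ls pics
```

```text
scene 98 sx -0.0000 sy -0.1193 z 0.1413 lean from vertical rad -0.000 R 0.0793
side 114 sx -0.0023 sy -0.1197 z 0.1397 lean from vertical rad -0.029 R 0.0777
scene wide 515 sx 0.0003 sy 0.0057 size 0.1 0.1089 z [0.0689 0.0729 0.0758]
scene med 197 sx 0.0009 sy -0.0026 size 0.0613 0.0615 z [0.0853 0.0891 0.0925]
scene small 197 sx 0.0004 sy -0.0015 size 0.0428 0.0435 z [0.1021 0.1048 0.1078]
side wide 532 sx -0.0028 sy 0.0025 size 0.0999 0.099 z [0.0688 0.0716 0.0741]
side med 229 sx -0.0024 sy -0.0017 size 0.0646 0.062 z [0.0846 0.0873 0.0916]
side small 209 sx -0.0019 sy -0.0023 size 0.0444 0.0451 z [0.101  0.1033 0.1052]
d1610.png
d850.png
fin.png
s1.png
scene0.png
side0.png
st153.png
stack.png
w1.png
w2.png
w3.png
w4.png
```

View pics/fin.png

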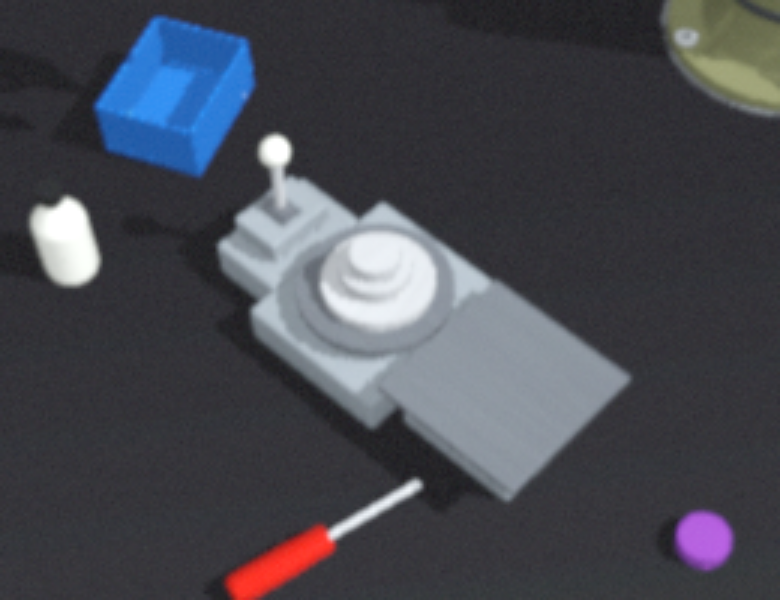

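The lever stands upright with its knob at (275,150), the stack is centred at (375,275), and the bystanders in view have not moved.

```bash
python3 -c "
from cell import manip
print(manip.hand_in())"
```

```text
the job is handed in; nothing more can be done
None
```

The job is handed in at about 27 s of the 69 s allowed: the wide, medium and small discs lie stacked flat within about 3 mm of the plate's centre, and the lock lever measured within 0.03 rad of upright after release.

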